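Refit the hob knob and hold it pressed in for the spark check

ROBOT

A 6-joint arm with a two-finger parallel gripper is mounted at the origin on the work surface. World frame = base frame: x ahead of the robot, y to its left, z up, the work surface at z = 0. Lengths are in m, angles in rad, forces in N, time in s.
With the tool pointing down it reaches from about 0.35 to 0.95 m from the base axis. Payload 17.4 kg.
Tool frame: the origin (TCP) lies midway between the tips of the shut fingers; the grasp point (between the pads) lies arm.grasp_offset behind it (arm.grasp_offset is the distance from the TCP to the grasp point, in m); z points along the fingers, y is the line along which they close (so a half turn about z gives the same grasp; the last joint's range is limited). The gripper opens to 93 mm and grips with 3 to 60 N. Pads are 15 mm wide; open, the fingers measure 128 mm over their backs; the gripper's body (75 mm by 188 mm) begins 65 mm behind the grasp point.
Start: joints at [1.25, 0.116, 1.442, -0, 1.584, -0.038], TCP at [0.188, 0.648, 0.219] pointing down, gripper open.
Joint ranges: [-2.83, 2.83], [-0.83, 2.19], [0.07, 2.5], [-1.14, 4.28], [0.01, 3], [-2.97, 2.97]. Speed limits (rad/s): [1.89, 1.89, 2.22, 3.14, 3.14, 3.14].

INTERFACE

Orientations are given as [roll, pitch, yaw] about the fixed x, y, z axes, in that order (R = Rz(yaw) Ry(pitch) Rx(roll)).
In Python, from plant import telemetry, viewer, job, arm gives the robot as it stands.
- The arm moves only by the tool send_rows, never from a script. Its arguments are lists of equal length, an entry for each row: "slide": the shift along the world's x, y, z as a fraction of full scale, a list of three; "roll": the turn about the world's z as a fraction of full scale. A call has exactly 8 rows; each row shifts and turns the commanded pose from where the row before left it; what a row does not reach is not made up. Full scale, the value 1, is 0.025 m for a shift and pi/4 rad for a turn. A row lasts 1/12 s, in which the tool goes at most 41.7 mm and 7.16 degrees, less where a joint would pass 70% of its speed; a pose out of reach is approached as far as the arm can. A call with a number of a shift or a turn outside -1 to 1 is refused whole. A call with a gripper value outside its range is refused whole. "claw" is the closure, from 0 (fully open) to 1 (shut), set as the call begins (left out, the last holds). The fingers move at their own pace and stop on an object; "grip_force" is the grip in N (left out, the last holds). Time passes only in rows, so rows that do not move let the fingers close, or fill a call up. It gives the time, the measured TCP pose, the force, the opening and the grip force at its end, in the units of the state.
- telemetry.observe(): the state, without advancing time (a new reading comes with each control period).
- viewer.grab_frame(name): name is "side" or "top"; returns a dict with "img" (420x560x3 uint8, blue, green, red), "fx", "fy", "cx", "cy" (pixels), "xyz" and "attitude" of the camera in the world. Camera axes: x right, y down, z forward; pixel columns grow to the right and rows downward; lengths in m; the calibration is good to about 2 mm. A picture is of the moment at which its call begins. There is no depth.
- job.close_job(): hands the job in; it is judged then, once.
The state is a dict: "time_s": time; "joint_positions": joint angles; "joint_vel": joint speeds; "joint_torque": joint torques, N m; "position": TCP position; "tcp_rot": TCP orientation; "contact_force": force on the tool from outside, world axes, zero at the start; "ft_torque": the same for the moment, N m; "width": finger opening in m; "finger_force": force on a finger pad.
Only numpy, scipy, OpenCV 4.12 (cv2) and the standard library are available. Lean on these libraries where they do the work, as an engineer would, in place of code of your own. Each camera call takes 0.05 s, during which the arm holds its last target. There are 200 camera calls.

TASK

The two-burner hob has been cleaned and one control knob is still off, standing on the worktop. Pick it up, turn it so that its flat-keyed socket matches the bare spindle (the pointer then faces straight away from the hob's front edge, like the knob still on its tap), push it fully onto the spindle without leaning hard on it, and press it right in against the tap's spring so that the igniter sparks. Keep the fingers on the knob and keep it pressed in: finish while still holding it down so the spark can be watched, with everything else on the worktop left where it stands.

Things in the scene. Friction and masses are not known exactly. Their poses are not given: they have to be found in the camera images.
- knob: Loose black control knob, about 100 g, upright on the worktop. Origin: centre of its flat underside, z up. Round skirt 48 mm across (41 at its upper edge), 14 mm high; on it a grip bar along x, 14 mm wide, z = 14 to 36 mm, x = -20 (blunt end) to +22 mm (pointer): flat parallel sides from x = -18 to +12 mm, then narrowing to a 4 mm nose; fine white line on top.
- knob_pointer (a point): Top of the pointer nose of the loose knob: 22 mm out along its x axis, 36 mm above its underside.
- knob_socket (a point): Centre of the floor of the loose knob's socket, on its axis, 14 mm above its underside; axes as the knob's. The socket, open below, is D-shaped: 11 mm bore with a flat wall 2 mm from the axis on the +x (pointer) side, square-edged at its mouth; the round part is countersunk 2.5 mm at the mouth, over 4 mm of depth. It goes on one way round only, within about 0.1 rad.
- spindle_tip (a point): On the bare brass spindle's axis at the height of its top, 86 mm above the worktop, 21 mm above the hob's deck; x towards its flat (= the hob's x), z up. Upright D-shaft 10 mm across, flat 1.5 mm from the axis on the +x side, which ramps in a further 2.2 mm over the last 3.5 mm. It does not turn (tap at off). Knob fully on: tip on the socket's floor, knob's underside 14 mm below the tip.
- spindle (a joint): How far the bare spindle is pressed in, in m: 0 = out (at rest), 0.006 = fully in. A spring pushes it out with about 3 N at the start of its travel, rising evenly to about 10 N at the end; it springs back when let go.
- bare_tap: The tap whose knob is off, with its spindle: a round black bezel 44 mm across on the deck, at either the left or the right of the hob's two tap positions. Origin on the deck (65 mm above the worktop) on the spindle's axis; axes as the hob's.
- fitted_tap: The other tap, with the same kind of knob on it, fixed, its pointer at off. It stands 100 mm from the bare spindle, to one side (along the hob's y). Origin on the deck on its axis; its knob is 48 mm across and its top is 43 mm above the deck.
- hob: Tabletop two-burner gas hob, stands fast. Steel deck 65 mm above the worktop, 490 mm deep (x) by 300 mm wide (y). Origin: on the worktop, midway under the two taps, which stand at y = +50 and -50 mm; the front edge (towards the robot) is at x = -57 mm, the back edge at x = +437 mm. x points straight away from its front edge. Cast-iron pan supports stand up to 102 mm above the worktop from x = +53 mm on.
- canister: Round white plastic sugar canister with grey lid, 92 mm across, 95 mm tall; origin at the centre of its underside. To be left alone.
- mug: White ceramic mug, 80 mm across, 92 mm tall, handle at its +y; origin at the centre of its underside. To be left alone.
- spoon_rest: Wooden spoon rest, dish 110 mm across with a 65 mm tail to -x, a wooden spoon lying in it (reaches 220 mm to -x); 25 mm tall; origin under the dish's centre. To be left alone.
- milk_bottle: Empty clear glass milk bottle, 78 mm across, 208 mm tall; origin at the centre of its underside. To be left alone.
- pepper_mill: Dark wooden pepper mill, 54 mm across, 173 mm tall; origin at the centre of its underside. To be left alone.
- kettle: Copper-toned steel kettle, 180 mm across, 211 mm tall with its arched handle, spout to its -x; origin at the centre of its underside. To be left alone.
Things that resemble listed ones, but are neither listed nor needed, are in the scene too. What is shaped like the knob but orange or purple is not meant.

How it is judged:
On the way:
1. the knob is fully on the bare spindle, the right way round (tip within 2.5 mm of the socket's floor) (z of knob in the frame of spindle_tip below -0.0115 m and horizontal distance between knob and spindle_tip below 0.003 m and x of knob_pointer in the frame of spindle_tip above 0.018 m and angle between the x axis of knob and the x axis of spindle_tip, either way round below 0.25 rad and angle between knob's own z axis and vertical below 0.12 rad), for 0.2 s.
At the end, for the whole second after the job is handed in: Through the last second the knob is upright and still on the spindle, the right way round (within 2.5 mm of full depth, 3 mm of its axis, 0.25 rad), the spindle is pressed in more than 4 of its 6 mm by the knob alone, and the fingers still press on the knob (all of step 1 and value of joint spindle above 0.004 m and contact force between the fingers and knob above 2 N and contact force between knob and bare_tap above 4 N and contact force between knob and hob below 1 N and linear speed of knob below 0.02 m/s); the arm keeps its last pose, push and grip.
It fails at once if something else on the worktop is shifted by more than 25 mm (distance of any of canister, mug, spoon_rest, milk_bottle, pepper_mill, kettle from where it was at the start of the episode above 0.025 m).
It fails at once if something else on the worktop is tipped (angle between any of canister, mug, spoon_rest, milk_bottle, pepper_mill, kettle's own z axis and vertical above 0.5 rad).
It fails at once if the spindle is leant on with more than 60 N (contact force between knob and bare_tap above 60 N).
It also fails if it takes over 51 s, if anything falls off the work surface, if the arm or the gripper's body presses on something with over 40 N, if the wrist force passes 120 N, or if a joint passes its speed limit or range.

## Working session

There is one attempt and no reset: what is moved stays moved. The work goes in short steps, Python scripts to look and compute and a tool call to move; the robot and the scene stay as the last step left them, time stands still between calls to the robot, and variables do not carry over. Pictures are saved under pics/ and viewed, at most 10 in all, crops included, and the job is handed in when it is done.

Besides the shell and the picture viewer there is one more tool, called as name(argument=value, ...) on one line, values as JSON. send_rows: Moves the arm, as the interface text tells. Its arguments: {"type":"object","properties":{"slide":{"type":"array","items":{"type":"array","items":{"type":"number","minimum":-1,"maximum":1}}},"roll":{"type":"array","items":{"type":"number","minimum":-1,"maximum":1}},"claw":{"type":"number"},"grip_force":{"type":"number"}},"required":["slide","roll"]}

```bash
mkdir -p pics; ls; python3 - <<'E'
from plant import telemetry, viewer, job, arm
import cv2,numpy as np
print(arm.grasp_offset); s=telemetry.observe(); print(s)
for n in("top","side"):
    f=viewer.grab_frame(n); cv2.imwrite(f"pics/{n}0.png",f["img"]); print(n,{k:v for k,v in f.items() if k!="img"})
E
```

```text
pics
0.0188
{'time_s': 0.0, 'joint_positions': array([ 1.25022293e+00,  1.16478325e-01,  1.44222987e+00, -2.92395062e-05,
        1.58396967e+00, -3.77848481e-02]), 'joint_vel': array([-4.49806985e-04,  4.29959167e-04,  1.36221615e-03, -1.08054657e-04,
        3.66326716e-04,  4.81180809e-05]), 'joint_torque': array([ 2.01661305e-04, -7.21269822e+01, -6.22611952e+01,  7.80862430e-02,
        2.35182495e-02, -8.43359499e-05]), 'position': array([0.1882976 , 0.64801309, 0.21793232]), 'tcp_rot': array([-3.14050711e+00, -1.17782680e-05,  2.85880373e+00]), 'contact_force': array([-0.01752853,  0.91344838, -0.21451149]), 'ft_torque': array([0.00792101, 0.00948348, 0.00719652]), 'finger_force': 0.0, 'width': 0.09270448966984403}
top {'fx': 518.6793533216944, 'fy': 518.6793533216944, 'cx': 271.6632810095563, 'cy': 208.39799164244135, 'xyz': array([ 0.36416475, -0.03732223,  1.80129887]), 'attitude': array([-3.06901313, -0.01076615, -1.54503958])}
side {'fx': 429.5118636318765, 'fy': 429.5118636318765, 'cx': 283.8600979162446, 'cy': 211.72318489230514, 'xyz': array([0.18123682, 0.77061255, 1.19679072]), 'attitude': array([-2.47840134, -0.01801533, -2.78477489])}
```

View pics/top0.png

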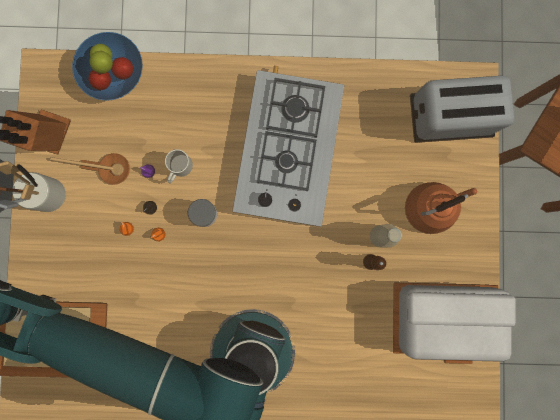

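View pics/side0.png

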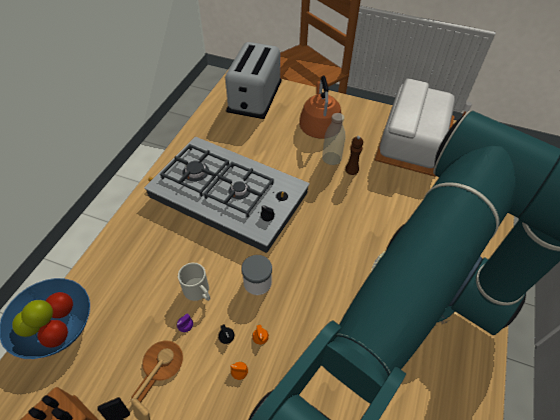

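Top view: the candidates are the black knob at (150,208), orange decoys at (126,229) and (158,234), and a purple one at (147,171). The fitted black knob is on the hob at (265,199) and the bare tap at (294,205). The black loose knob fits the description, and in the side view it is at (226,335). I'll check it in one close composite crop.

```bash
python3 - <<'E'
import cv2,numpy as np
t=cv2.imread("pics/top0.png");s=cv2.imread("pics/side0.png")
c=lambda i,u,v,h=20:cv2.resize(i[v-h:v+h,u-h:u+h],(390,290) if 0 else (290,290),interpolation=cv2.INTER_CUBIC)
cv2.imwrite("pics/crop1.png",np.vstack([np.hstack([c(t,150,208),c(t,280,202,25)]),np.hstack([c(s,226,335),c(s,275,205,25)])]))
E
```

```text
(no output)
```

View pics/crop1.png

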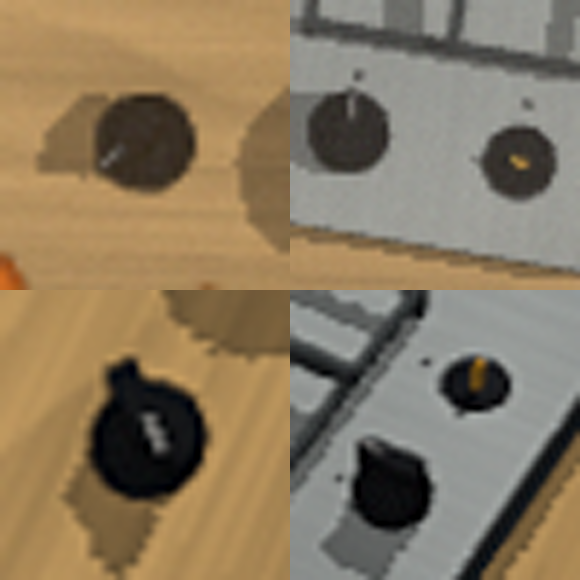

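Top: the loose black knob's centre is at (150.0,207.6), with its white line (pointer end) towards the lower left at about (145,210). Side: the pointer faces the camera. The brass spindle is at top (294.5,205) and the fitted knob's pointer faces away from the front edge.

```bash
cat > h.py <<'E'
import numpy as np,cv2
from scipy.spatial.transform import Rotation as R
from plant import telemetry, viewer, job, arm
def world(f,uv,z):
    uv=np.atleast_2d(np.array(uv,float)); d=np.c_[(uv[:,0]-f["cx"])/f["fx"],(uv[:,1]-f["cy"])/f["fy"],np.ones(len(uv))]
    d=d@R.from_euler("xyz",f["attitude"]).as_matrix().T
    return (f["xyz"]+d*((z-f["xyz"][2])/d[:,2])[:,None])[:,:2]
def pix(f,p):
    c=(np.atleast_2d(p)-f["xyz"])@R.from_euler("xyz",f["attitude"]).as_matrix()
    return np.c_[f["fx"]*c[:,0]/c[:,2]+f["cx"],f["fy"]*c[:,1]/c[:,2]+f["cy"]]
def comp(mask,seed):
    n,l=cv2.connectedComponents(mask.astype(np.uint8)); 
    v,u=np.nonzero(l==l[seed[1],seed[0]]); return np.c_[u,v]
E
python3 - <<'E'
from h import *
for n,k,b,ft in (("top",(150,208),(294,205),(265,199)),("side",(226,335),(282,196),(267,213))):
    f=viewer.grab_frame(n); I=f["img"]; g=I.max(2).astype(int); hsv=cv2.cvtColor(I,cv2.COLOR_BGR2HSV).astype(int)
    # knob
    (u,v)=k; w=np.zeros(g.shape,bool); w[v-12:v+13,u-12:u+13]=1
    dark=w&(g<80); p=comp(dark,(u+2,v)); e,_=cv2.minEnclosingCircle(p.astype(np.float32)),0
    print(n,"knob circ",e,"world z7",world(f,e[0],.007))
    # white: grayish bright pixels in the disc
    q=(w&(hsv[...,1]<70)&(g>75)); vv,uu=np.nonzero(q); W=world(f,np.c_[uu,vv],.036); wt=g[q]-60
    c=np.average(W,axis=0,weights=wt); print(" white",len(uu),np.c_[uu,vv].tolist(),wt.tolist(),c)
    d=c-world(f,e[0],.007)[0]; print(" dir from centre",d,np.degrees(np.arctan2(d[1],d[0])))
    # brass
    (u,v)=b; w[:]=0; w[v-8:v+9,u-8:u+9]=1
    q=w&(hsv[...,1]>100)&(g>90); vv,uu=np.nonzero(q); print(" brass",np.c_[uu,vv].tolist(),g[q].tolist(),world(f,[uu.mean(),vv.mean()],.086))
    dk=w&(g<90); vv,uu=np.nonzero(w&((g<90)|q)); 
    cc=cv2.minEnclosingCircle(np.c_[uu,vv].astype(np.float32)); print(" bezel",cc,world(f,cc[0],.067))
    if n=="top":
        # deck
        m=((hsv[...,1]<40)&(g>100)).astype(np.uint8); m=cv2.morphologyEx(m,cv2.MORPH_CLOSE,np.ones((25,25)))
        p=comp(m,(280,215)); r=cv2.minAreaRect(world(f,p,.065).astype(np.float32)); print(" deck",r,cv2.boxPoints(r))
E
```

```text
top knob circ ((149.4375, 207.14999389648438), 6.662603855133057) world z7 [[0.4881892  0.36967474]]
 white 3 [[146, 208], [145, 209], [144, 210]] [21, 51, 51] [0.47862231 0.37867746]
 dir from centre [-0.00956689  0.00900273] 136.74017835410203
 brass [[293, 204], [294, 204], [295, 204], [294, 205], [295, 205]] [148, 133, 105, 170, 157] [[ 0.50460764 -0.1270154 ]]
 bezel ((294.0, 204.42857360839844), 6.2024688720703125) [[ 0.50604924 -0.12733974]]
 deck ((0.5048689246177673, -0.08903998136520386), (1.4191195964813232, 1.9336419105529785), 1.777247667312622) [[-0.23433435  0.8553097 ]
 [-0.17436469 -1.077402  ]
 [ 1.2440722  -1.0333897 ]
 [ 1.1841025   0.89932203]]
side knob circ ((225.0, 334.0), 9.486932754516602) world z7 [[0.48780365 0.37034583]]
 white 7 [[226, 332], [226, 333], [226, 334], [227, 334], [227, 335], [227, 336], [228, 336]] [45, 47, 45, 60, 49, 48, 36] [0.47561754 0.37905072]
 dir from centre [-0.01218611  0.00870488] 144.46070484270044
 brass [[282, 192], [283, 192], [282, 193], [282, 194], [282, 195]] [156, 125, 114, 93, 96] [[ 0.49878805 -0.1223988 ]]
 bezel ((281.4117736816406, 195.8235321044922), 5.7108330726623535) [[ 0.50258124 -0.12560137]]
```

```bash
python3 - <<'E'
from h import *
for n,roi in (("top",(228,62,350,232)),("side",(140,130,315,255))):
    f=viewer.grab_frame(n); g=cv2.cvtColor(f["img"],cv2.COLOR_BGR2GRAY)
    L=cv2.createLineSegmentDetector().detect(g)[0][:,0]
    for a in L:
        if np.hypot(a[2]-a[0],a[3]-a[1])<38 or not all(roi[0]<u<roi[2] for u in a[::2]) or not all(roi[1]<v<roi[3] for v in a[1::2]): continue
        W=world(f,a.reshape(2,2),.065); d=W[1]-W[0]; print(n,a.round(1),W.round(4).tolist(),"ang mod90 %.2f"%((np.degrees(np.arctan2(d[1],d[0]))+45)%90-45))
    K=255-g
    for c in ((265,199),(294,205)) if n=="top" else ((267,213),(282,196)):
        w=np.zeros(g.shape,bool); w[c[1]-11:c[1]+12,c[0]-11:c[0]+12]=1
        vv,uu=np.nonzero(w&(f["img"].max(2)<75)); print(n,c,len(uu),uu.mean(),vv.mean(),world(f,[uu.mean(),vv.mean()],.07))
E
```

```text
top [325.   86.8 316.6 138.3] [[0.9125, -0.2242], [0.7333, -0.1991]] ang mod90 -7.95
top [307.  191.  250.7 181.7] [[0.5529, -0.1703], [0.5792, 0.0203]] ang mod90 -7.87
top [275.4  77.1 325.4  85.4] [[0.9413, -0.0539], [0.9172, -0.2258]] ang mod90 -7.98
top [316.3 140.3 308.3 189.4] [[0.7263, -0.1981], [0.5582, -0.1745]] ang mod90 -7.98
top [266.8 131.1 314.4 139.1] [[0.7534, -0.0295], [0.7303, -0.1917]] ang mod90 -8.14
top [265.5 126.9 272.9  83.1] [[0.7678, -0.0248], [0.9201, -0.0458]] ang mod90 -7.85
top [314.5 136.4 269.3 128.7] [[0.7397, -0.1916], [0.7619, -0.0377]] ang mod90 -8.22
top [233.3 210.8 320.9 225.4] [[0.4794, 0.0756], [0.438, -0.2191]] ang mod90 -7.98
top [256.4  71.8 232.5 209.5] [[0.9579, 0.0114], [0.4837, 0.0783]] ang mod90 -8.03
top (265, 199) 147 264.44897959183675 199.56462585034015 [[ 0.51951174 -0.02778515]]
top (294, 205) 111 294.13513513513516 204.40540540540542 [[ 0.50589371 -0.12763509]]
side [266.1 246.4 308.5 183.8] [[0.4747, 0.0846], [0.4337, -0.2139]] ang mod90 -7.80
side [144.9 188.5 265.8 245.3] [[0.9557, 0.0137], [0.4772, 0.0814]] ang mod90 -8.06
side [244.3 213.3 209.2 197.3] [[0.5915, -0.0113], [0.731, -0.0312]] ang mod90 -8.09
side [272.5 183.  243.7 222.6] [[0.5533, -0.171], [0.5777, 0.025]] ang mod90 -7.09
side [264.9 252.  151.8 198.2] [[0.4704, 0.1053], [0.9104, 0.0431]] ang mod90 -8.05
side [240.7 146.2 202.  138.9] [[0.7332, -0.3009], [0.8877, -0.2835]] ang mod90 6.41
side (267, 213) 170 266.68823529411765 213.65882352941176 [[ 0.51996452 -0.03318372]]
side (282, 196) 77 281.4025974025974 196.2077922077922 [[ 0.50115074 -0.12160046]]
```

send_rows(slide=[[1,-0.9,0],[1,-0.9,0],[1,-0.9,0],[1,-0.9,0],[1,-0.9,0],[1,-0.9,0],[1,-0.9,0],[1,-0.9,0]], roll=[-0.13,-0.13,-0.13,-0.13,0,0,0,0], claw=0.4, grip_force=30)

```text
time_s: 0.97
position: [0.3893, 0.4669, 0.2187]
tcp_rot: [3.141, 0.0, 2.45]
contact_force: [0.2, 0.6, 0.4]
width: 0.0558
finger_force: 0.0
```

send_rows(slide=[[0.8,-0.8,-0.5],[0.8,-0.8,-0.5],[0.8,-0.8,-0.5],[0.8,-0.8,-0.5],[0.8,-0.72,-0.5],[0,0,-0.5],[0,0,-0.5],[0,0,0]], roll=[0,0,0,0,0,0,0,0])

```text
time_s: 1.63
position: [0.4874, 0.3698, 0.1283]
tcp_rot: [-3.138, -0.001, 2.45]
contact_force: [-0.2, 0.1, -2.0]
width: 0.0556
finger_force: 0.0
```

send_rows(slide=[[0,0,-0.5],[0,0,-0.5],[0,0,-0.5],[0,0,-0.5],[0,0,-0.5],[0,0,-0.3],[0,0,0],[0,0,0]], roll=[0,0,0,0,0,0,0,0])

```text
time_s: 2.3
position: [0.4883, 0.3702, 0.0608]
tcp_rot: [-3.141, -0.0, 2.45]
contact_force: [0.2, -0.6, -0.2]
width: 0.0558
finger_force: 0.0
```

```bash
python3 - <<'E'
from h import *
f=viewer.grab_frame("side"); print(telemetry.observe()["position"]); I=cv2.resize(f["img"][285:365,180:285],None,fx=7,fy=7,interpolation=cv2.INTER_CUBIC)
cv2.imwrite("pics/s1.png",I); print(pix(f,telemetry.observe()["position"]))
E
```

```text
[0.48853273 0.37031927 0.0614722 ]
[[222.9951765  326.20533748]]
```

View pics/s1.png

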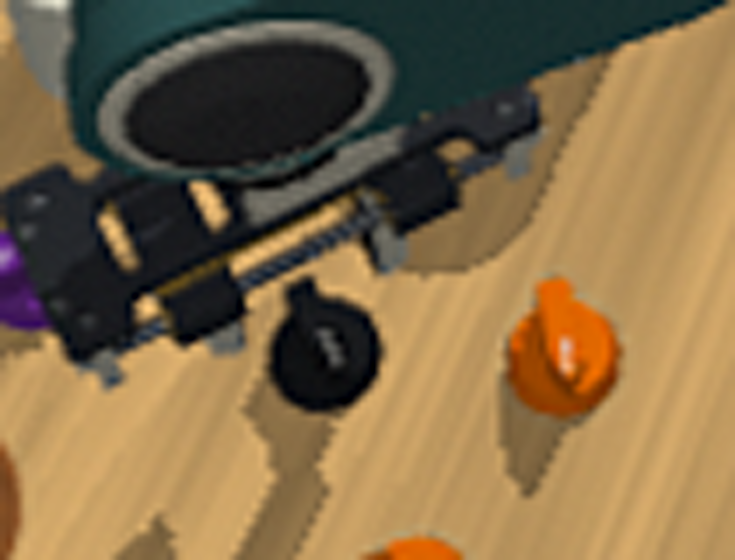

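The side view shows the tips at about (212,334) and (235,321), straddling the black knob at (226,335) squarely to its bar. The purple decoy is left of the body and clear of the fingers. I'll descend and grip.

send_rows(slide=[[0,0,-0.4],[0,0,-0.4],[0,0,-0.4],[0,0,-0.4],[0,0,-0.16],[0,0,0],[0,0,0],[0,0,0]], roll=[0,0,0,0,0,0,0,0])

```text
time_s: 3.02
position: [0.4886, 0.3704, 0.0176]
tcp_rot: [3.141, 0.0, 2.45]
contact_force: [1.2, -0.2, -0.7]
width: 0.0558
finger_force: 0.0
```

send_rows(slide=[[0,0,0],[0,0,0],[0,0,0],[0,0,0],[0,0,0],[0,0,0],[0,0,0],[0,0,0]], roll=[0,0,0,0,0,0,0,0], claw=1, grip_force=30)

```text
time_s: 3.68
position: [0.4884, 0.3702, 0.0172]
tcp_rot: [-3.142, 0.0, 2.45]
contact_force: [-0.3, 0.6, 0.4]
width: 0.0137
finger_force: 30.0
```

send_rows(slide=[[0,0,0.5],[0,0,0.9],[0,0,0.9],[0,0,0.9],[0,0,0.9],[0,0,0.9],[0,0,0.9],[0,0,0.5]], roll=[0,0,0,0,0,0,0,0])

```text
time_s: 4.35
position: [0.4887, 0.3705, 0.1809]
tcp_rot: [3.139, 0.001, 2.45]
contact_force: [1.1, 0.1, -0.5]
width: 0.0137
finger_force: 30.0
```

send_rows(slide=[[0,-0.5,0],[0.03,-0.9,0],[0.03,-0.9,0],[0.03,-0.9,0],[0.03,-0.9,0],[0.03,-0.9,0],[0.03,-0.9,0],[0.03,-0.9,0]], roll=[-0.14,-0.14,-0.14,-0.14,-0.14,-0.14,-0.14,-0.14])

```text
time_s: 5.02
position: [0.4933, 0.1991, 0.1773]
tcp_rot: [-3.142, -0.0, 1.565]
contact_force: [-0.1, -0.0, -1.1]
width: 0.0135
finger_force: 30.0
```

send_rows(slide=[[0.03,-0.9,0],[0.03,-0.9,0],[0.03,-0.9,0],[0.03,-0.9,0],[0.03,-0.9,0],[0.03,-0.9,0],[0.03,-0.9,0],[0.03,-0.9,0]], roll=[-0.14,-0.14,-0.14,-0.14,-0.14,-0.14,-0.14,-0.14])

```text
time_s: 5.68
position: [0.4993, 0.0191, 0.1774]
tcp_rot: [-3.142, -0.0, 0.686]
contact_force: [0.1, 1.2, -1.0]
width: 0.0139
finger_force: 30.0
```

send_rows(slide=[[0.03,-0.9,0],[0.03,-0.9,0],[0.03,-0.9,0],[0.03,-0.9,0],[0.03,-0.9,0],[0,-0.4,0],[0,0,0],[0,0,0]], roll=[-0.15,-0.15,-0.15,-0.15,-0.15,-0.15,-0.15,0])

```text
time_s: 6.35
position: [0.5032, -0.103, 0.1772]
tcp_rot: [-3.142, 0.0, -0.141]
contact_force: [-0.4, 0.9, -0.7]
width: 0.0137
finger_force: 30.0
```

send_rows(slide=[[0.07,-0.9,-0.4],[0,0,-0.4],[0,0,-0.4],[0,0,-0.4],[0,0,-0.4],[0,0,0],[0,0,0],[0,0,0]], roll=[0,0,0,0,0,0,0,0])

```text
time_s: 7.02
position: [0.5053, -0.1245, 0.1276]
tcp_rot: [3.142, -0.0, -0.133]
contact_force: [0.6, -0.3, -2.3]
width: 0.0136
finger_force: 30.0
```

```bash
python3 - <<'E'
from h import *
p=telemetry.observe()["position"]; print(p)
out=[]
for n,(u,v) in (("side",(275,190)),("top",(292,200))):
    f=viewer.grab_frame(n); cv2.imwrite(f"pics/{n}2.png",f["img"]); out.append(cv2.resize(f["img"][v-35:v+35,u-25:u+25],None,fx=8,fy=8,interpolation=cv2.INTER_CUBIC))
    print(n,pix(f,p))
cv2.imwrite("pics/c2.png",np.hstack(out))
E
```

```text
[ 0.50531443 -0.12453113  0.12757744]
side [[280.77572534 184.08277492]]
top [[294.1329937  203.13293157]]
```

View pics/c2.png

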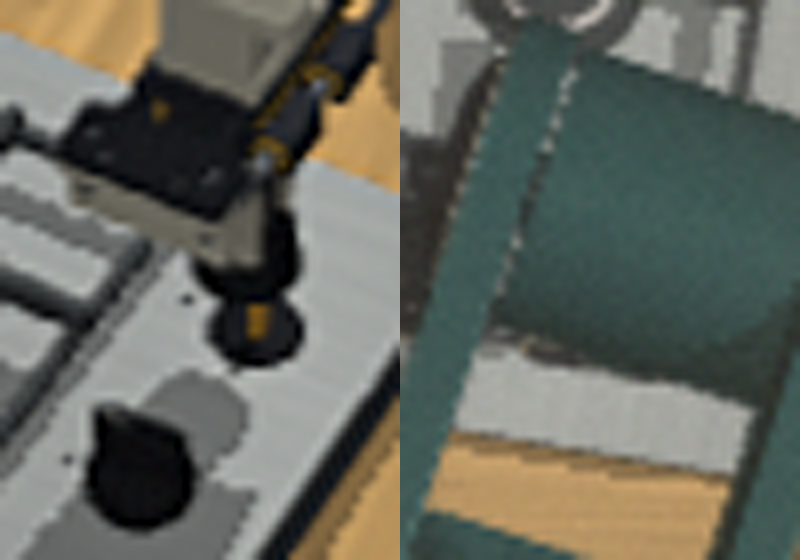

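Side: the held knob hangs above the bezel (bezel centre about (282,196)). The top view is blocked by the arm. I'll fit the knob model to the first images, both the loose and the fitted knob, so that camera bias cancels.

```bash
cat > fit.py <<'E'
from h import *
from scipy.optimize import minimize
t=np.linspace(0,2*np.pi,40,endpoint=False)
ring=lambda r,z:np.c_[r*np.cos(t),r*np.sin(t),0*t+z]
B=np.array([[-20,-5],[-18,-7],[12,-7],[22,-2],[22,2],[12,7],[-18,7],[-20,5]])/1e3
S=np.vstack([ring(.024,0),ring(.024,.004),ring(.0205,.014)]); BAR=np.vstack([np.c_[B,np.full(8,z)] for z in(.014,.036)])
def render(f,parts,x,y,z,yaw,o,h,ss=8):
    m=np.zeros((h*ss,h*ss),np.uint8); Rz=R.from_euler("z",yaw).as_matrix()
    for P in parts:
        q=((pix(f,P@Rz.T+[x,y,z])+.5-o)*ss*16).round().astype(np.int32)
        cv2.fillConvexPoly(m,cv2.convexHull(q),255,shift=4)
    return cv2.resize(m,(h,h),interpolation=cv2.INTER_AREA)/255.
def fit(f,img,parts,c,z,yaw0,h=30,fixyaw=False,bg=130,fg=30):
    g=img.max(2)[c[1]-h//2:c[1]+h//2,c[0]-h//2:c[0]+h//2].astype(float)
    a=np.clip((bg-g)/(bg-fg),0,1); o=np.array([c[0]-h//2,c[1]-h//2]); 
    x0=world(f,c,z+.01)[0]
    def cost(p):
        r=render(f,parts,p[0],p[1],z,yaw0 if fixyaw else p[2],o,h); k=cv2.dilate((r>0).astype(np.uint8),np.ones((5,5)))>0
        return ((r-a)**2)[k].sum()-.5*(r*a).sum()
    best=min((minimize(cost,[x0[0]+dx,x0[1]+dy,yaw0],method="Nelder-Mead",options=dict(initial_simplex=[[x0[0]+dx,x0[1]+dy,yaw0],[x0[0]+dx+.006,x0[1]+dy,yaw0],[x0[0]+dx,x0[1]+dy+.006,yaw0],[x0[0]+dx,x0[1]+dy,yaw0+.2]])) for dx in(-.004,.004) for dy in (-.004,.004)),key=lambda r:r.fun)
    return best.x,best.fun
E
python3 - <<'E'
from fit import *
uy=np.array([.1392,.9903])
for n,k,ft,bz in (("top",(150,208),(265,199),(294,205)),("side",(226,335),(267,213),(282,196))):
    f=viewer.grab_frame(n); I=cv2.imread(f"pics/{n}0.png")
    kx=fit(f,I,[S,BAR],k,0,2.45,bg=110); fx=fit(f,I,[S,BAR],ft,.072,-.14,bg=110)
    bx=fit(f,I,[np.vstack([ring(.022,0),ring(.022,.004)])],bz,.065,0,fixyaw=True,bg=110)
    print(n,"knob",kx,"\n fitted",fx,"bare->",fx[0][:2]-.1*uy,"\n bezel",bx)
E
```

```text
top knob (array([0.48903752, 0.37108407, 2.77199705]), np.float64(-17.991253003652442)) 
 fitted (array([ 0.51999208, -0.02757365, -0.29793888]), np.float64(-31.870171027970013)) bare-> [ 0.50607208 -0.12660365] 
 bezel (array([ 0.50620421, -0.12759703, -0.27416406]), np.float64(-11.519592644655905))
side knob (array([0.48554696, 0.37133506, 2.41995645]), np.float64(-87.14832191945408)) 
 fitted (array([ 0.51591429, -0.0260941 , -0.19578872]), np.float64(-73.11775915513265)) bare-> [ 0.50199429 -0.1251241 ] 
 bezel (array([ 0.50241064, -0.1256865 , -0.08689324]), np.float64(-15.866428477028073))
```

send_rows(slide=[[0,-0.8,0],[0,-0.8,0],[0,0,0],[0,0,0],[0,0,0],[0,0,0],[0,0,0],[0,0,0]], roll=[0,0,0,0,0,0,0,0])

```text
time_s: 7.88
position: [0.5052, -0.1644, 0.1272]
tcp_rot: [-3.142, -0.0, -0.133]
contact_force: [0.2, -0.2, -1.1]
width: 0.0136
finger_force: 30.0
```

```bash
python3 - <<'E'
from fit import *
s=telemetry.observe();p=s["position"]; print(p,s["tcp_rot"])
f=viewer.grab_frame("side"); I=f["img"]; cv2.imwrite("pics/side3.png",I)
c=pix(f,[p[0],p[1],p[2]-.017])[0].round().astype(int);print(c)
h=30;o=c-h//2; r=render(f,[S,BAR],p[0]-.003,p[1]+.001,p[2]-.0172,s["tcp_rot"][2],o,h)
C=I[o[1]:o[1]+h,o[0]:o[0]+h]; z=cv2.resize(C,None,fx=18,fy=18,interpolation=cv2.INTER_NEAREST)
m=cv2.resize((r>.5).astype(np.uint8),None,fx=18,fy=18,interpolation=cv2.INTER_NEAREST)
cv2.drawContours(z,cv2.findContours(m,0,2)[0],-1,(0,0,255),1); cv2.imwrite("pics/c3.png",z)
E
```

```text
[ 0.50517413 -0.16438258  0.12723101] [-3.14159064e+00 -1.37187164e-04 -1.32929050e-01]
[285 179]
```

View pics/c3.png

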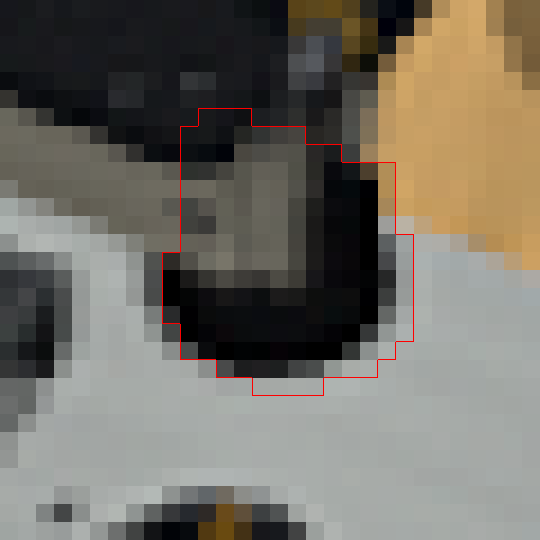

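The red model outline sits about 1 px too far right and low of the actual skirt. I'll fit the visible lower part.

```bash
python3 - <<'E'
from fit import *
p=telemetry.observe()["position"]; f=viewer.grab_frame("side"); I=cv2.imread("pics/side3.png")
h=30;o=np.array([285,179])-15; g=I.max(2)[o[1]:o[1]+h,o[0]:o[0]+h].astype(float)
k=np.zeros((h,h),bool); k[14:24,6:25]=1; k[14:16,9:18]=0
a=np.clip((165-g)/135,0,1)
for z in (.109,.110,.111):
  cost=lambda q:((render(f,[S,BAR],q[0],q[1],z,-.133,o,h)-a)**2)[k].sum()
  r=min((minimize(cost,[p[0]+d,p[1]+e],method="Nelder-Mead",options=dict(initial_simplex=[[p[0]+d,p[1]+e],[p[0]+d+.005,p[1]+e],[p[0]+d,p[1]+e+.005]])) for d in(-.004,.003) for e in(-.003,.003)),key=lambda r:r.fun)
  print(z,r.x,r.fun,"knob-tcp in side cam",r.x-p[:2])
I0=cv2.imread("pics/side0.png")
for bg in (110,150): print(fit(f,I0,[S,BAR],(267,213),.072,-.14,bg=bg,fixyaw=True), fit(f,I0,[S,BAR],(226,335),0,2.45,bg=bg,fixyaw=True))
E
```

```text
0.109 [ 0.50699469 -0.16647545] 0.7851783502071853 knob-tcp in side cam [ 0.00182608 -0.00199736]
0.11 [ 0.50695098 -0.16548815] 0.7914836174121063 knob-tcp in side cam [ 0.00178238 -0.00101006]
0.111 [ 0.50692509 -0.16432015] 0.8047212610534411 knob-tcp in side cam [0.00175648 0.00015794]
(array([ 0.51576592, -0.02580951, -0.15116034]), np.float64(-72.8817114811611)) (array([0.48548581, 0.37138532, 2.34180756]), np.float64(-87.05396253844674))
(array([ 0.51584952, -0.02591157, -0.12813945]), np.float64(-73.05193771626297)) (array([0.48559799, 0.37133371, 2.34050834]), np.float64(-100.0417683102653))
```

send_rows(slide=[[-0.09,0.79,0],[-0.09,0.79,0],[0,0,0],[0,0,-0.3],[0,0,-0.2],[0,0,0],[0,0,0],[0,0,0]], roll=[-0.009,0,0,0,0,0,0,0])

```text
time_s: 8.65
position: [0.5006, -0.1257, 0.1145]
tcp_rot: [-3.142, 0.0, -0.141]
contact_force: [-0.6, 0.3, -1.1]
width: 0.0135
finger_force: 30.0
```

send_rows(slide=[[0,0.02,-0.16],[0,0,-0.16],[0,0,-0.04],[0,0,-0.04],[0,0,-0.04],[0,0,-0.04],[0,0,-0.04],[0,0,0]], roll=[0,0,0,0,0,0,0,0])

```text
time_s: 9.32
position: [0.5006, -0.1249, 0.1015]
tcp_rot: [3.141, 0.0, -0.141]
contact_force: [-0.6, -1.0, -0.3]
width: 0.0137
finger_force: 30.0
```

send_rows(slide=[[0,0,-0.04],[0,0,-0.04],[0,0,-0.04],[0,0,0],[0,0,0],[0,0,0],[0,0,0],[0,0,0]], roll=[0,0,0,0,0,0,0,0])

```text
time_s: 9.98
position: [0.5007, -0.1249, 0.0988]
tcp_rot: [3.141, -0.0, -0.141]
contact_force: [0.1, -3.5, 3.7]
width: 0.0141
finger_force: 30.0
```

send_rows(slide=[[0,-0.04,0],[0,0,0],[0,0,-0.04],[0,0,0],[0,0,0],[0,0,0],[0,0,0],[0,0,0]], roll=[0,0,0,0,0,0,0,0])

```text
time_s: 10.65
position: [0.5007, -0.1259, 0.0978]
tcp_rot: [3.141, -0.0, -0.141]
contact_force: [2.4, -4.0, 3.4]
width: 0.0138
finger_force: 30.0
```

send_rows(slide=[[0.02,-0.04,0],[0,0,0],[0,0,-0.04],[0,0,0],[0,0,0],[0,0,0],[0,0,0],[0,0,0]], roll=[0,0,0,0,0,0,0,0])

```text
time_s: 11.32
position: [0.5009, -0.1268, 0.0964]
tcp_rot: [-3.142, 0.0, -0.141]
contact_force: [1.0, -1.9, -3.6]
width: 0.0135
finger_force: 30.0
```

send_rows(slide=[[0.01,-0.02,0],[0,0,-0.04],[0,0,0],[0,0,-0.04],[0,0,0],[0,0,0],[0,0,0],[0,0,0]], roll=[0,0,0,0,0,0,0,0])

```text
time_s: 11.98
position: [0.5013, -0.1273, 0.0947]
tcp_rot: [-3.142, 0.0, -0.141]
contact_force: [0.4, -0.5, -1.2]
width: 0.0137
finger_force: 30.0
```

send_rows(slide=[[0,0,-0.04],[0,0,-0.04],[0,0,-0.04],[0,0,0],[0,0,0],[0,0,0],[0,0,0],[0,0,0]], roll=[0,0,0,0,0,0,0,0])

```text
time_s: 12.65
position: [0.5014, -0.1273, 0.0917]
tcp_rot: [3.142, -0.0, -0.141]
contact_force: [-0.4, -0.2, -1.0]
width: 0.0137
finger_force: 30.0
```

send_rows(slide=[[0,0,-0.04],[0,0,-0.04],[0,0,-0.04],[0,0,0],[0,0,0],[0,0,0],[0,0,0],[0,0,0]], roll=[0,0,0,0,0,0,0,0])

```text
time_s: 13.32
position: [0.5014, -0.1273, 0.0888]
tcp_rot: [3.142, -0.0, -0.141]
contact_force: [-0.8, 0.2, 2.7]
width: 0.0139
finger_force: 30.0
```

send_rows(slide=[[0,0,-0.04],[0,0,-0.04],[0,0,-0.04],[0,0,0],[0,0,0],[0,0,0],[0,0,0],[0,0,0]], roll=[0,0,0,0,0,0,0,0], grip_force=45)

```text
time_s: 13.98
position: [0.5014, -0.1274, 0.0858]
tcp_rot: [3.142, -0.0, -0.141]
contact_force: [-1.9, 0.1, 4.9]
width: 0.0134
finger_force: 45.0
```

send_rows(slide=[[0,0,-0.04],[0,0,-0.04],[0,0,0],[0,0,0],[0,0,0],[0,0,0],[0,0,0],[0,0,0]], roll=[0,0,0,0,0,0,0,0])

```text
time_s: 14.65
position: [0.5015, -0.1273, 0.084]
tcp_rot: [3.142, -0.0, -0.141]
contact_force: [-3.3, 0.6, 7.8]
width: 0.0137
finger_force: 45.0
```

```bash
python3 - <<'E'
from h import *
F=[]
for i in range(8):
    f=viewer.grab_frame("side"); s=telemetry.observe(); F.append(s["contact_force"])
print(np.mean(F,0),s["position"])
cv2.imwrite("pics/c4.png",cv2.resize(f["img"][170:235,235:320],None,fx=8,fy=8,interpolation=cv2.INTER_CUBIC))
E
```

```text
[-2.82054491  0.66242498  7.49365616] [ 0.50147722 -0.12734323  0.08400786]
```

View pics/c4.png

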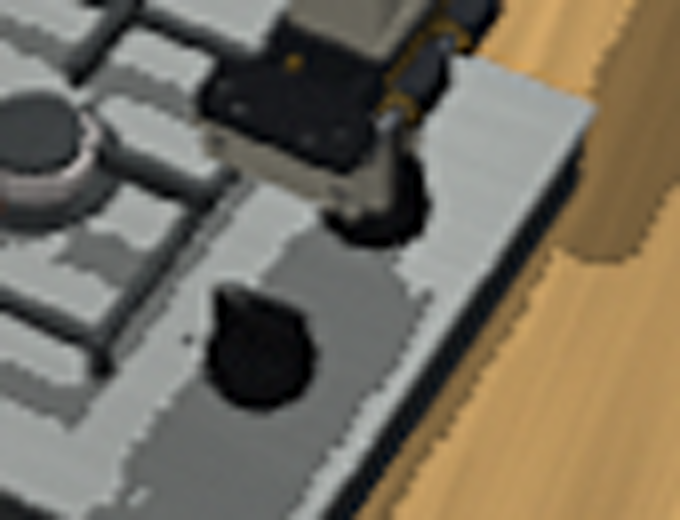

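Side: the knob is seated on the tap at about (282,196). The fitted knob is at (268,213), undisturbed. I'll press slightly further.

send_rows(slide=[[-0.01,0,-0.02],[0,0,0],[0,0,0],[0,0,0],[0,0,0],[0,0,0],[0,0,0],[0,0,0]], roll=[0,0,0,0,0,0,0,0])

```text
time_s: 15.72
position: [0.5014, -0.1273, 0.0837]
tcp_rot: [3.142, -0.001, -0.141]
contact_force: [-1.6, 0.9, 7.6]
width: 0.0137
finger_force: 45.0
```

send_rows(slide=[[0,0,-0.02],[0,0,0],[0,0,0],[0,0,0],[0,0,0],[0,0,0],[0,0,0],[0,0,0]], roll=[0,0,0,0,0,0,0,0])

```text
time_s: 16.38
position: [0.5015, -0.1274, 0.0832]
tcp_rot: [3.142, -0.001, -0.141]
contact_force: [-2.2, 0.6, 7.8]
width: 0.0137
finger_force: 45.0
```

```bash
python3 - <<'E'
from h import *
F=[]
for i in range(8):
    f=viewer.grab_frame("side"); s=telemetry.observe(); F.append(s["contact_force"])
print(np.mean(F,0),s["position"],s["width"])
E
```

```text
[-1.66286682  0.81810032  8.17670504] [ 0.50145769 -0.12735498  0.08324393] 0.013325485641148658
```

send_rows(slide=[[0,0,-0.02],[0,0,0],[0,0,0],[0,0,0],[0,0,0],[0,0,0],[0,0,0],[0,0,0]], roll=[0,0,0,0,0,0,0,0])

```text
time_s: 17.45
position: [0.5015, -0.1274, 0.0829]
tcp_rot: [3.142, -0.001, -0.141]
contact_force: [-1.1, 1.0, 10.6]
width: 0.0137
finger_force: 45.0
```

```bash
python3 - <<'E'
from h import *
F=[]
for i in range(8):
    f=viewer.grab_frame("side"); s=telemetry.observe(); F.append(s["contact_force"])
print(np.mean(F,0),s["position"],s["width"])
E
```

```text
[-2.44060028  1.52671455 10.22782076] [ 0.501457   -0.1273701   0.08287089] 0.013424174862723336
```

The force now rises steeply, so the spindle is at its stop at about 10 N. I'll hand in.

```bash
python3 -c "
from plant import job
print(job.close_job())"
```

```text
the job is handed in; nothing more can be done
None
```

I put the knob on the bare spindle with its pointer facing away from the front edge, pressed it in to what the force reading (about 10 N, rising sharply) shows is the stop, and handed the job in with the fingers still holding it down; no result was returned and I did not see a spark.

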